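Hang-off backing ring into the check nest and clamp it

ROBOT

A 6-joint arm with a two-finger parallel gripper is mounted at the origin on the work surface. World frame = base frame: x ahead of the robot, y to its left, z up, the work surface at z = 0. Lengths are in m, angles in degrees, forces in N, time in s.
With the tool pointing down it reaches from about 0.35 to 0.975 m from the base axis. Payload 17.4 kg.
Tool frame: the origin (TCP) lies between the finger pads; the fingertips stand 11 mm ahead of it and the grasp point (between the pads) lies 8 mm behind it; z points along the fingers, y is the line along which they close (so a half turn about z gives the same grasp; the last joint's range is limited). The gripper opens to 85 mm and grips with 20 to 120 N. Pads are 22 mm wide; open, the fingers measure 114 mm over their backs; the gripper's body (76 mm by 85 mm) begins 54 mm behind the grasp point. The pads swing forward as they close: fully open they stand 13 mm farther back than shut.
Start: joints at [70.256, 6.646, 82.598, -0, 90.757, -2.166], TCP at [0.204, 0.643, 0.242] pointing down, gripper open.
Joint ranges: [-162.19, 162.19], [-47.58, 125.68], [4.15, 143.07], [-65.23, 245.23], [0.69, 171.88], [-170.13, 170.13]. Speed limits (degrees/s): [108.29, 108.29, 127.2, 180, 180, 180].

INTERFACE

Orientations are given as [roll, pitch, yaw] about the fixed x, y, z axes, in that order (R = Rz(yaw) Ry(pitch) Rx(roll)).
In Python, from workcell import read_state, capture, manip gives the robot as it stands.
- The arm moves only by the tool apply_moves, never from a script. Its argument "series" is a list of rows, each an object of numbers: "x", "y", "z": the shift along the world's x, y, z each as a share of 1000 mm, from -1 to 1; "wx", "wy", "wz": the turn, a rotation vector about the world's x, y, z each as a share of 180 degrees, from -1 to 1; "jaw": the opening, from 0 (shut) to 1 (fully open). In form: [{"x": .., "y": .., "z": .., "wx": .., "wy": .., "wz": .., "jaw": ..}, ...]. A call has 1 to 12 rows; each row is the pose to reach, as a shift and turn from the pose commanded when the call began, turning the shorter way round; what a row does not reach only later rows make up. A row lasts 1/8 s, in which the tool goes at most 62.5 mm and 10.7 degrees, less where a joint would pass 70% of its speed; a pose out of reach is approached as far as the arm can. A call with a number of a shift or a turn outside -1 to 1 is refused whole. A call with a gripper value outside its range is refused whole. The fingers move at their own pace and stop on an object; "grip_force" is the grip in N (left out, the last holds). Time passes only in rows, so rows that repeat a pose let the fingers close. It gives the time, the measured TCP pose, the force, the opening and the grip force at its end, in the units of the state.
- read_state(): the state, without advancing time (a new reading comes with each control period).
- capture(name): name is "scene" or "side" or "wrist"; returns a dict with "color" (480x640x3 uint8, blue, green, red), "mtx" (3x3 intrinsics, pixels), "rvec" (rotation vector, rad) and "tvec" (3), from world to camera coordinates, as OpenCV has them. Camera axes: x right, y down, z forward; pixel columns grow to the right and rows downward; lengths in m; the calibration is good to about 2 mm. A picture is of the moment at which its call begins. There is no depth.
- manip.sign_off(): hands the job in; it is judged then, once.
The state is a dict: "clock": time; "joint_positions": joint angles; "qd": joint speeds; "effort": joint torques, N m; "position": TCP position; "ee_rot": TCP orientation; "wrist_force": force on the tool from outside, world axes, zero at the start; "torque": the same for the moment, N m; "grip_width": finger opening in m; "gripper_force": force on a finger pad.
Only numpy, scipy, OpenCV 4.12 (cv2) and the standard library are available. Lean on these libraries where they do the work, as an engineer would, in place of code of your own. Each camera call takes 0.05 s, during which the arm holds its last target. There are 200 camera calls.

TASK

Lift the larger of the two hanging metal flange rings up and off its hook, and lower it gently, standing on edge, into the slot of the check nest until it sits fully home. Then swing the nest's clamp arm over its centre and guide it down until its rubber pad rests on the top of the ring, without letting the arm drop or slam, and let go. Leave the smaller ring hanging and the other fittings where they are.

Things in the scene. Friction and masses are not known exactly. Their poses are not given: they have to be found in the camera images.
- ring: The larger hanging ring: bare aluminium flange ring with 8 small bolt holes, outer diameter 110 mm, bore 82 mm, 18 mm thick along its axis, about 0.25 kg. Origin at its centre (middle of the bore, mid-thickness). Its x axis is the ring's axis (level while it hangs, and also when seated); the ring stands in its own y-z plane. It hangs with the top of its bore on the hook of the first stand.
- small_ring: The smaller hanging ring, same make: outer diameter 84 mm, bore 58 mm, 18 mm thick, 6 bolt holes. Origin at its centre, x along its axis. Hangs on an identical stand; it stays there.
- large_hook (a point): Centreline of the hook rod the larger ring hangs on, 200 mm above the table, in or within 6 mm of the ring's middle plane; axes are the stand's. The 12 mm rod is level along x, from the post (at +x) to 30 mm at -x, then turns up: its tip is 45 mm at -x, its top 28 mm above the centreline. Lift the ring 30 to 60 mm, then take it out towards -x.
- stand_large: Screwed-down steel stand of the larger ring; origin on the table under the hook point. Base 130 x 100 x 12 mm; upright post 18 mm thick at x = 50 mm, 210 mm high; hook towards -x. The smaller ring's stand is identical.
- small_hook (a point): The same point on the stand of the smaller ring.
- nest: Screwed-down steel check nest, base 145 x 120 x 12 mm, origin on the table under the seat. Its x is the seated ring's axis. A slot along y, 22 mm wide between two plates 60 mm long, takes the bottom of the ring on edge; lips flare it to 34 mm at 68 mm above the table. Two sloped pads in it cradle the ring. Clamp cheeks stand at x = 52 to 78 mm, 157 mm high, 36 mm wide.
- nest_seat (a point): Where the centre of the fully seated ring lies: 75 mm above the table, the middle of the slot; axes are the nest's. The seated ring's bottom is 20 mm above the table and its top 130 mm.
- clamp_hinge (a point): Middle of the clamp arm's hinge pin, 65 mm at +x of the seat, 145 mm above the table; axes are the nest's. The arm swings in the nest's x-z plane.
- clamp_grip (a point): Middle of the black rubber handle of the clamp arm, 105 mm from the hinge pin. The handle is a round grip 18 mm thick and 50 mm long on the arm's axis (80 to 130 mm from the hinge); the arm is a 14 mm square bar, with a round rubber pad 18 mm wide under it 65 mm from the hinge, its face 15 mm from the arm's centreline.
- clamp_arm (a joint): Angle of the clamp arm in rad: 0 is fully open, leaning 0.3 rad back from vertical towards the nest's +x; 0.3 is upright; 1.87 is level, pointing to the nest's -x, where its pad rests on the top of a seated ring. A stiff hinge: the arm stays put near upright and falls by its weight beyond about 0.8.
- reducer: Red painted pipe reducer standing upright, 68 mm wide at its foot, 95 mm high; bystander. Origin under its centre.
- ferrules: Stack of stainless ferrules held as one piece, 60 mm wide, 100 mm high; bystander. Origin under its centre.
- gasket_ring: Red coupling ring lying flat, 80 mm wide, 20 mm high; bystander. Origin under its centre.
- wrench: Steel wrench lying on the table, 150 mm long along its x; bystander.
- valve: Stainless ball valve 130 mm long with a blue lever plate, 90 mm high; bystander. Origin under its centre.
- tee_cap: Red domed pipe cap, 90 mm wide, 54 mm high; bystander. Origin under its centre.
There are look-alikes about, which are no part of the job. Leave any orange look-alike of the part that bears small_hook alone.

How it is judged (in metres and radians):
On the way, in this order (a step that is already met when the one before it is completed fails the run):
1. the larger ring is off its hook: its centre is more than 120 mm from the hook point (distance between ring and large_hook above 0.12 m), for 0.1 s.
2. the ring sits home in the nest (centre within 6 mm of the seat, axis within 0.12 rad of the nest's) while the clamp arm is still open (below 1.0 rad) (distance between ring and nest_seat below 0.006 m and angle between the x axis of ring and the x axis of nest, either way round below 0.12 rad and value of joint clamp_arm below 1 rad), for 0.2 s.
At the end, for the whole second after the job is handed in: The larger ring stands at rest in the nest, centre within 6 mm of the seat and axis within 0.12 rad of the nest's x; the clamp arm is down on it (joint between 1.83 and 1.93 rad); the smaller ring still hangs on its hook (centre within 50 mm of the hook point) (distance between ring and nest_seat below 0.006 m and angle between the x axis of ring and the x axis of nest, either way round below 0.12 rad and value of joint clamp_arm between 1.83 and 1.93 rad and linear speed of ring below 0.02 m/s and distance between small_ring and small_hook below 0.05 m); the robot touches nothing.
It fails at once if the clamp arm drops or slams (faster than 4 rad/s) (velocity of joint clamp_arm above 4 rad/s).
It fails at once if the ring is dropped into the nest (faster than 0.45 m/s within 40 mm of its seat) (distance between ring and nest_seat below 0.04 m and linear speed of ring above 0.45 m/s).
It fails at once if the smaller ring is displaced by more than 40 mm (distance of small_ring from where it was at the start of the episode above 0.04 m).
It fails at once if a bystander fitting is displaced by more than 30 mm (distance of any of reducer, ferrules, gasket_ring, wrench, valve, tee_cap from where it was at the start of the episode above 0.03 m).
It also fails if it takes over 64 s, if anything falls off the work surface, if the arm or the gripper's body presses on something with over 40 N, if the wrist force passes 120 N, or if a joint passes its speed limit or range.

## Working session

There is one attempt and no reset: what is moved stays moved. The work goes in short steps, Python scripts to look and compute and a tool call to move; the robot and the scene stay as the last step left them, time stands still between calls to the robot, and variables do not carry over. Pictures are saved under pics/ and viewed, at most 10 in all, crops included, and the job is handed in when it is done.

Besides the shell and the picture viewer there is one more tool, called after ">>>" as name(argument=value, ...), one argument or row to a line, values as JSON. apply_moves: Moves the arm, as the interface text tells. Shift numbers are shares of 1000 mm and turn numbers shares of 180 degrees, none past 1 either way. Its arguments: {"type":"object","properties":{"series":{"type":"array"},"grip_force":{"type":"number"}},"required":["series"]}

```bash
mkdir -p pics && ls
python3 - <<'E'
from workcell import *
import cv2,json,numpy as np
s=read_state();print(s)
for n in("scene","side"):
    c=capture(n);cv2.imwrite(f"pics/{n}0.png",c["color"])
    np.savez(f"{n}0.npz",**c)
    R=cv2.Rodrigues(np.array(c["rvec"],float))[0];print(n,c["mtx"],-R.T@np.array(c["tvec"]).ravel(),R[2])
E
```

```text
pics
{'clock': 0.0, 'joint_positions': array([ 7.02550263e+01,  6.67507993e+00,  8.26358306e+01,  1.60700322e-04,
        9.07577999e+01, -2.16707195e+00]), 'qd': array([0.09762382, 0.00748186, 0.0915262 , 0.02794083, 0.1061722 ,
       0.03886469]), 'effort': array([-5.81297820e-03, -7.31981921e+01, -6.32492137e+01, -4.23659912e-04,
        6.36877608e-03,  1.30751721e-05]), 'position': array([0.20381186, 0.6433028 , 0.24155001]), 'ee_rot': array([-1.79931345e+02, -2.75875630e-03,  1.62422099e+02]), 'wrist_force': array([0.19913058, 0.2122201 , 0.19850124]), 'torque': array([-0.02324448, -0.02755864,  0.01890995]), 'gripper_force': 0.0, 'grip_width': 0.08544004968229053}
scene [[448.41994161   0.         317.7732817 ]
 [  0.         448.41994161 243.89475406]
 [  0.           0.           1.        ]] [ 1.13495523e+00 -9.15219196e-04  1.09724714e+00] [-0.53144924  0.01590439 -0.84694082]
side [[533.76331049   0.         318.94397468]
 [  0.         533.76331049 244.15624842]
 [  0.           0.           1.        ]] [-0.14063583 -0.68638913  0.95834312] [ 0.5441904   0.55731191 -0.62710465]
```

View pics/scene0.png

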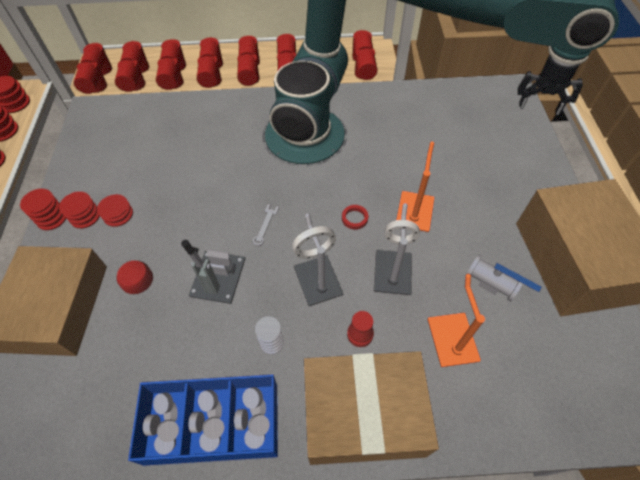

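View pics/side0.png

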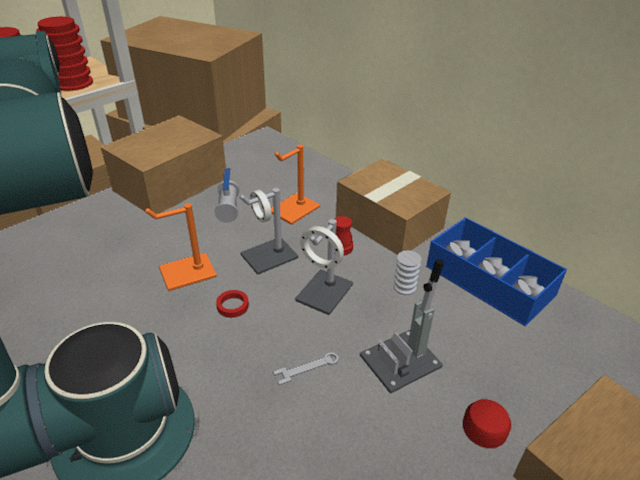

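The scene picture shows the nest at about (217,275), the large ring at (313,242) on a stand with its base at (318,280), and the small ring at (402,232). In the side picture they are at (402,355), (322,247) and (262,205). Next I'll take enlarged crops for accurate points.

```bash
cat > h.py <<'E'
import cv2,numpy as np
def load(n):
    c=dict(np.load(n+'.npz'));c['R']=cv2.Rodrigues(c['rvec'].astype(float))[0];c['t']=c['tvec'].ravel();c['C']=-c['R'].T@c['t'];return c
def ray(c,p):
    d=cv2.undistortPoints(np.array([[p]],float),c['mtx'],None)[0,0];return c['R'].T@np.array([d[0],d[1],1.])
def onz(c,p,z):
    d=ray(c,p);return c['C']+d*(z-c['C'][2])/d[2]
def proj(c,P): return cv2.projectPoints(np.array(P,float).reshape(-1,3),c['rvec'].astype(float),c['t'],c['mtx'],None)[0][:,0]
def tri(cs,ps):
    A=np.zeros((3,3));b=np.zeros(3)
    for c,p in zip(cs,ps):
        d=ray(c,p);d/=np.linalg.norm(d);M=np.eye(3)-np.outer(d,d);A+=M;b+=M@c['C']
    P=np.linalg.solve(A,b);return P,[np.round(proj(c,P)[0]-p,1) for c,p in zip(cs,ps)]
E
python3 - <<'E'
from h import *
S=load('scene0');D=load('side0')
rois=[(S,175,230,80,75),(D,355,255,93,140),(S,285,205,65,105),(D,290,210,70,105)]
tiles=[]
for c,x,y,w,h in rois:
    k=min(400/w,300/h);im=cv2.resize(c['color'][y:y+h,x:x+w],None,fx=k,fy=k,interpolation=cv2.INTER_CUBIC)
    T=np.zeros((300,400,3),np.uint8);T[:im.shape[0],:im.shape[1]]=im[:300,:400]
    for v in range((x+9)//10*10,x+w,10):
        cv2.line(T,(int((v+.5-x)*k),0),(int((v+.5-x)*k),4),(0,255,255),1);cv2.putText(T,str(v),(int((v-x)*k),14),0,.3,(0,255,255))
    for v in range((y+9)//10*10,y+h,10):
        cv2.line(T,(0,int((v+.5-y)*k)),(4,int((v+.5-y)*k)),(0,255,255),1);cv2.putText(T,str(v),(6,int((v-y)*k)+4),0,.3,(0,255,255))
    tiles.append(T)
cv2.imwrite('pics/crops.png',np.vstack([np.hstack(tiles[:2]),np.hstack(tiles[2:])]))
for n,c in(('scene',S),('side',D)):
    im=c['color'].astype(int);mx=im.max(2);mn=im.min(2)
    m=((mx<100)&(mx-mn<14)).astype(np.uint8)
    k,l,st,ce=cv2.connectedComponentsWithStats(cv2.morphologyEx(m,cv2.MORPH_OPEN,np.ones((2,2),np.uint8)))
    for i in range(1,k):
        if 300<st[i,4]<6000: 
            cn=cv2.findContours((l==i).astype(np.uint8),0,1)[0][0][:,0]
            P=np.array([onz(c,p,0.012)[:2] for p in cn],np.float32);r=cv2.minAreaRect(P)
            print(n,st[i],ce[i].round(),[np.round(v,4) for v in r])
    # bright ring
    m=((mn>185)).astype(np.uint8);k,l,st,ce=cv2.connectedComponentsWithStats(m)
    for i in range(1,k):
        if 60<st[i,4]<3000 and 190<ce[i][1]<330 : print(n,'white',st[i],ce[i].round(1))
E
```

```text
scene [397   0 108  29 734] [454.  13.] [array([-0.6707,  0.6447]), array([0.4647, 0.092 ]), np.float64(58.0786)]
scene [ 18   7  56  91 486] [45. 49.] [array([-0.5427, -1.0242]), array([0.7212, 0.0222]), np.float64(31.1395)]
scene [ 570   14   42   37 1144] [591.  31.] [array([-0.4789,  1.1639]), array([0.1539, 0.2742]), np.float64(69.7686)]
scene [ 518   57   65   66 1880] [552.  86.] [array([-0.1599,  0.8963]), array([0.2007, 0.3515]), np.float64(56.8526)]
scene [ 278   62   49   33 1239] [302.  79.] [array([-0.2768,  0.0021]), array([0.1783, 0.1822]), np.float64(52.812)]
scene [314  73  27  68 411] [326. 111.] [array([-0.1256,  0.0819]), array([0.0611, 0.3538]), np.float64(75.5345)]
scene [  0  88  59 152 931] [ 30. 156.] [array([ 0.0426, -0.9134]), array([0.0341, 0.6684]), np.float64(89.7941)]
scene [ 272  108   43   35 1158] [293. 125.] [array([-0.0367, -0.0386]), array([0.1865, 0.1287]), np.float64(24.3597)]
scene [ 182  241   65   64 1763] [215. 278.] [array([ 0.5222, -0.2925]), array([0.197 , 0.1701]), np.float64(76.2676)]
scene [ 375  251   38   45 1385] [394. 274.] [array(
[... 458 characters left out ...]
39]), array([0.1378, 0.1362]), np.float64(79.8257)]
side [ 361  260   83  134 3012] [406. 350.] [array([ 0.6662, -0.2424]), array([0.4592, 0.1664]), np.float64(11.2602)]
side [ 296  270   58   46 1458] [325. 293.] [array([0.564 , 0.0052]), array([0.1474, 0.102 ]), np.float64(16.1559)]
side [  50  325   93   70 4831] [ 96. 360.] [array([0.0413, 0.2002]), array([0.1928, 0.1929]), np.float64(46.7998)]
side [158 337  22  70 465] [170. 371.] [array([0.1435, 0.0629]), array([0.2016, 0.0169]), np.float64(69.8846)]
side white [256 191  14  19 121] [263.6 199.3]
side white [253 204  10  13  73] [257.6 209.9]
side white [315 227  28  23 159] [330.3 235.5]
side white [307 247  19  16 109] [314.7 256.1]
```

View pics/crops.png

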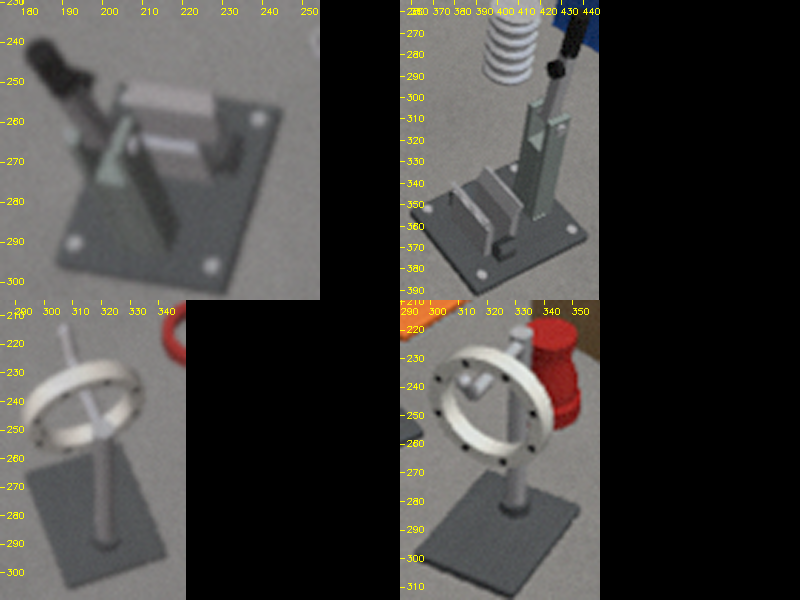

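Crops show, in scene px: nest base bolts (238.7,259), (226.5,295.5), (192.5,290), slot plate tops at (205..226,252) and (206..224,265), and the ring outline spanning x 293–335. In side px: plate tops (376,343)-(396,365) and (388,336)-(408,358), ring around (323,248). Now I'll turn these into points.

Run:
```python
from h import *
S=load('scene0');D=load('side0')
np.set_printoptions(precision=4,suppress=True)
print('scene bolts',[onz(S,p,.014) for p in((238.7,259),(226.5,295.5),(192.5,290))])
# tile side k=300/140=2.143 ; positions tile->px
f=lambda x,y:(355+(x-400)/2.143-.3,255+y/2.143-.3)
print('side bolts',[onz(D,f(*p),.014) for p in((428,209),(482,274),(572,229),(513,168))])
g=lambda x,y:(175+x/4-.4,230+y/4-.4)
print('scene nest corners',[onz(S,g(*p),.012) for p in((283,106),(225,291),(57,262))])
print('side nest corners',[onz(D,f(*p),.012) for p in((411,212),(480,293),(586,236))])
# plates: top corner heights ~.068
print('side plate',[onz(D,f(*p),.068) for p in((454,186),(491,232),(487,170),(523,211))])
print('scene plate',[onz(S,g(*p),.068) for p in((123,86),(213,95),(130,138),(197,150))])
# stand base corners
a=lambda x,y:(285+x/2.857-.4,205+(y-300)/2.857-.4); b=lambda x,y:(290+(x-400)/2.857-.4,210+(y-300)/2.857-.4)
print('stand scene',[onz(S,a(*p),.012) for p in((26,473),(70,588),(166,556))])
print('stand side',[onz(D,b(*p),.012) for p in((413,552),(511,597),(580,508))])
# rings: grayscale masks, ellipse fit of outline
for n,c,rois in(('scene',S,((288,222,52,44),(380,214,42,30))),('side',D,((300,222,52,54),(248,184,30,42)))):
    for x,y,w,h in rois:
        im=c['color'][y:y+h,x:x+w].astype(int);m=((im.min(2)>150)&(im.max(2)-im.min(2)<40)).astype(np.uint8)
        cn=max(cv2.findContours(m,0,1)[0],key=lambda q:cv2.contourArea(cv2.convexHull(q)));e=cv2.fitEllipse(cv2.convexHull(cn))
        print(n,'ring',np.add(e[0],(x,y)),e[1:],cv2.boundingRect(cn+[x,y]))
# predicted outline for hypotheses
def outline(c,ctr,yaw,r=.055):
    t=np.linspace(0,2*np.pi,180);u=np.array([np.cos(yaw),np.sin(yaw),0]);v=np.array([-u[1],u[0],0])
    P=np.vstack([ctr+s*u+r*np.cos(t)[:,None]*v+r*np.sin(t)[:,None]*[0,0,1] for s in(-.009,.009)])
    p=proj(c,P).astype(np.float32);return cv2.boundingRect(np.round(p).astype(int)),p.min(0),p.max(0)
ctr,res=tri([S,D],[(314.3,242),(323.5,247.5)]);print('ring ctr guess',ctr,res)
for yaw in(8,16,24):
  for c in(S,D):print(yaw,*outline(c,np.array([.52,-.005,.165]),np.radians(yaw))[1:])
```

```text
scene bolts [array([ 0.4907, -0.2045,  0.014 ]), array([ 0.6017, -0.2328,  0.014 ]), array([ 0.5795, -0.3253,  0.014 ])]
side bolts [array([ 0.4908, -0.2032,  0.014 ]), array([ 0.4688, -0.2958,  0.014 ]), array([ 0.5804, -0.3233,  0.014 ]), array([ 0.6013, -0.2284,  0.014 ])]
scene nest corners [array([ 0.4812, -0.1865,  0.012 ]), array([ 0.6216, -0.2206,  0.012 ]), array([ 0.5932, -0.3343,  0.012 ])]
side nest corners [array([ 0.4761, -0.1927,  0.012 ]), array([ 0.4513, -0.3083,  0.012 ]), array([ 0.5852, -0.338 ,  0.012 ])]
side plate [array([ 0.4961, -0.2289,  0.068 ]), array([ 0.4784, -0.2921,  0.068 ]), array([ 0.5371, -0.238 ,  0.068 ]), array([ 0.5218, -0.2971,  0.068 ])]
scene plate [array([ 0.4922, -0.2853,  0.068 ]), array([ 0.5033, -0.2242,  0.068 ]), array([ 0.533 , -0.2775,  0.068 ]), array([ 0.545 , -0.2326,  0.068 ])]
stand scene [array([ 0.5192, -0.0511,  0.012 ]), array([ 0.6433, -0.0139,  0.012 ]), array([0.6165, 0.0771, 0.012 ])]
stand side [array([0.4864, 0.0417, 0.012 ]), array([ 0.5113, -0.0558,  0.012 ]), array([ 0.6352, -0.0194,  0.012 ])]
scene ring [309.1764 238.3276] ((23.459171295166016, 36.94259262084961), 51.43660354614258) (293, 225, 33, 24)
scene ring [401.3452 225.8549] ((23.158483505249023, 27.52408218383789), 71.24394226074219) (387, 214, 29, 15)
side ring [318.4454 257.3404] ((44.88249206542969, 69.32319641113281), 13.14003849029541) (310, 225, 33, 30)
side ring [264.4503 200.7443] ((22.53236198425293, 28.457014083862305), 127.00077819824219) (254, 189, 20, 25)
ring ctr guess [0.5462 0.0057 0.1652] [array([-1. ,  0.8]), array([-1.2, -0.6])]
8 [286.0073 217.9622] [330.8188 249.3519]
8 [296.6604 231.1967] [338.7148 276.2802]
16 [286.2085 217.1888] [330.4524 250.231 ]
16 [295.1621 231.6769] [340.0596 275.6558]
24 [286.8461 216.2033] [329.6635 251.3562]
24 [294.0784 232.1278] [340.9464 275.0742]
```

```bash
cat >> h.py <<'E'
from scipy.spatial.transform import Rotation as Ro
def tool(yaw,tilt):
    "tool y along heading yaw, z down then tilted about that axis (deg)"
    x=np.radians(yaw);u=np.array([np.cos(x),np.sin(x),0]);z=np.array([0,0,-1.]);R0=np.column_stack([np.cross(u,z),u,z])
    return Ro.from_rotvec(u*np.radians(tilt))*Ro.from_matrix(R0)
def delta(s,P,R):
    d=(R*Ro.from_euler('xyz',s['ee_rot'],degrees=True).inv()).as_rotvec(degrees=True)/180
    print('d',np.round(np.array(P)-s['position'],4),'w',d.round(4))
E
python3 - <<'E'
from h import *
from workcell import *
s=read_state()
delta(s,[.580,-.14,.42],tool(16.4,45)); delta(s,[.5743,-.0903,.2654],tool(16.4,45))
E
```

```text
d [ 0.3762 -0.7833  0.1784] w [ 0.1858  0.1816 -0.2947]
d [ 0.3705 -0.7336  0.0238] w [ 0.1858  0.1816 -0.2947]
```

>>> apply_moves(
  series=[
    {"z": 0.06,"jaw": 0.5},
    {"z": 0.12,"jaw": 0.5},
    {"x": 0.376,"y": -0.783,"z": 0.178,"wx": 0.186,"wy": 0.182,"wz": -0.295,"jaw": 0.5},
    {"x": 0.376,"y": -0.783,"z": 0.178,"wx": 0.186,"wy": 0.182,"wz": -0.295,"jaw": 0.5},
    {"x": 0.376,"y": -0.783,"z": 0.178,"wx": 0.186,"wy": 0.182,"wz": -0.295,"jaw": 0.5},
    {"x": 0.376,"y": -0.783,"z": 0.178,"wx": 0.186,"wy": 0.182,"wz": -0.295,"jaw": 0.5},
    {"x": 0.376,"y": -0.783,"z": 0.178,"wx": 0.186,"wy": 0.182,"wz": -0.295,"jaw": 0.5},
    {"x": 0.376,"y": -0.783,"z": 0.178,"wx": 0.186,"wy": 0.182,"wz": -0.295,"jaw": 0.5},
    {"x": 0.376,"y": -0.783,"z": 0.178,"wx": 0.186,"wy": 0.182,"wz": -0.295,"jaw": 0.5},
    {"x": 0.376,"y": -0.783,"z": 0.178,"wx": 0.186,"wy": 0.182,"wz": -0.295,"jaw": 0.5},
    {"x": 0.376,"y": -0.783,"z": 0.178,"wx": 0.186,"wy": 0.182,"wz": -0.295,"jaw": 0.5},
    {"x": 0.376,"y": -0.783,"z": 0.178,"wx": 0.186,"wy": 0.182,"wz": -0.295,"jaw": 0.5},
  ],
  grip_force=50,
)

```text
validation failed for argument at $.se...
```

>>> apply_moves(
  series=[
    {"x": 0,"y": 0,"z": 0.06,"wx": 0,"wy": 0,"wz": 0,"jaw": 0.5},
    {"x": 0,"y": 0,"z": 0.12,"wx": 0,"wy": 0,"wz": 0,"jaw": 0.5},
    {"x": 0.376,"y": -0.783,"z": 0.178,"wx": 0.186,"wy": 0.182,"wz": -0.295,"jaw": 0.5},
    {"x": 0.376,"y": -0.783,"z": 0.178,"wx": 0.186,"wy": 0.182,"wz": -0.295,"jaw": 0.5},
    {"x": 0.376,"y": -0.783,"z": 0.178,"wx": 0.186,"wy": 0.182,"wz": -0.295,"jaw": 0.5},
    {"x": 0.376,"y": -0.783,"z": 0.178,"wx": 0.186,"wy": 0.182,"wz": -0.295,"jaw": 0.5},
    {"x": 0.376,"y": -0.783,"z": 0.178,"wx": 0.186,"wy": 0.182,"wz": -0.295,"jaw": 0.5},
    {"x": 0.376,"y": -0.783,"z": 0.178,"wx": 0.186,"wy": 0.182,"wz": -0.295,"jaw": 0.5},
    {"x": 0.376,"y": -0.783,"z": 0.178,"wx": 0.186,"wy": 0.182,"wz": -0.295,"jaw": 0.5},
    {"x": 0.376,"y": -0.783,"z": 0.178,"wx": 0.186,"wy": 0.182,"wz": -0.295,"jaw": 0.5},
    {"x": 0.376,"y": -0.783,"z": 0.178,"wx": 0.186,"wy": 0.182,"wz": -0.295,"jaw": 0.5},
    {"x": 0.376,"y": -0.783,"z": 0.178,"wx": 0.186,"wy": 0.182,"wz": -0.295,"jaw": 0.5},
  ],
  grip_force=50,
)

```text
clock: 1.6
position: [0.4627, 0.105, 0.4018]
ee_rot: [180.0, -45.1, 106.3]
wrist_force: [0.9, 1.1, -0.2]
grip_width: 0.0427
gripper_force: 0.0
```

>>> apply_moves(
  series=[
    {"x": 0.117,"y": -0.245,"z": 0.018,"wx": 0,"wy": 0,"wz": 0,"jaw": 0.5},
    {"x": 0.117,"y": -0.245,"z": 0.018,"wx": 0,"wy": 0,"wz": 0,"jaw": 0.5},
    {"x": 0.117,"y": -0.245,"z": 0.018,"wx": 0,"wy": 0,"wz": 0,"jaw": 0.5},
    {"x": 0.117,"y": -0.245,"z": 0.018,"wx": 0,"wy": 0,"wz": 0,"jaw": 0.5},
    {"x": 0.117,"y": -0.245,"z": 0.018,"wx": 0,"wy": 0,"wz": 0,"jaw": 0.5},
    {"x": 0.117,"y": -0.245,"z": 0.018,"wx": 0,"wy": 0,"wz": 0,"jaw": 0.5},
    {"x": 0.112,"y": -0.195,"z": -0.137,"wx": 0,"wy": 0,"wz": 0,"jaw": 0.5},
    {"x": 0.112,"y": -0.195,"z": -0.137,"wx": 0,"wy": 0,"wz": 0,"jaw": 0.5},
    {"x": 0.112,"y": -0.195,"z": -0.137,"wx": 0,"wy": 0,"wz": 0,"jaw": 0.5},
    {"x": 0.112,"y": -0.195,"z": -0.137,"wx": 0,"wy": 0,"wz": 0,"jaw": 0.5},
    {"x": 0.112,"y": -0.195,"z": -0.137,"wx": 0,"wy": 0,"wz": 0,"jaw": 0.5},
  ],
)

```text
clock: 2.98
position: [0.5744, -0.0878, 0.2669]
ee_rot: [179.9, -45.0, 106.4]
wrist_force: [0.1, 0.1, 0.2]
grip_width: 0.0431
gripper_force: 0.0
```

Run:
```python
from h import *
from workcell import *
s=read_state();print(s['position'],s['ee_rot'],s['joint_positions'].round(1))
ims=[]
for n in("wrist","side"):
    c=capture(n);np.savez(n+'1.npz',**c);c=load(n+'1');im=c['color'].copy()
    C=np.array([.546,.006,.165]);u=np.array([.959,.282,0]);v=np.array([-.282,.959,0]);t=np.linspace(0,6.283,24)
    if n=='wrist':
        for p in proj(c,[C-.009*u+.055*(np.cos(a)*v+np.sin(a)*np.array([0,0,1])) for a in t]): cv2.circle(im,tuple(int(q) for q in p),1,(0,0,255),-1)
        ims.append(cv2.resize(im,(400,300)))
    else:ims.append(cv2.resize(im[180:330,220:420],(400,300)))
cv2.imwrite('pics/pre.png',np.hstack(ims))
```

```text
[ 0.57440639 -0.08779557  0.26688745] [179.86554436 -44.99433819 106.42953583] [-25.9   9.4  84.9  35.3 114.9 -35.5]
```

View pics/pre.png

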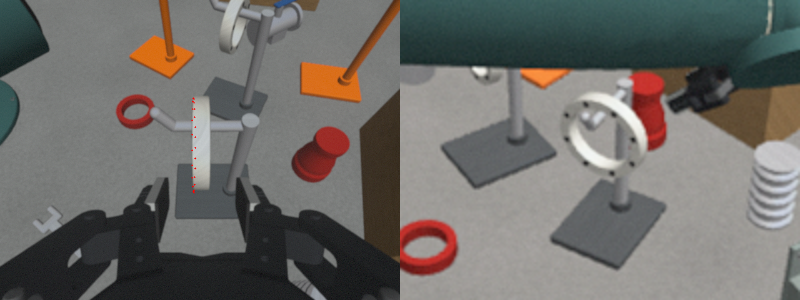

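The wrist view shows the ring edge-on at (200,145) in the tile, centred between the fingers. The projected ring fits its left face well, so I'll approach and close.

>>> apply_moves(
  series=[
    {"x": -0.008,"y": 0.027,"z": -0.028,"wx": 0,"wy": 0,"wz": 0,"jaw": 0.5},
    {"x": -0.014,"y": 0.047,"z": -0.05,"wx": 0,"wy": 0,"wz": 0,"jaw": 0.5},
    {"x": -0.02,"y": 0.066,"z": -0.071,"wx": 0,"wy": 0,"wz": 0,"jaw": 0.5},
    {"x": -0.02,"y": 0.066,"z": -0.071,"wx": 0,"wy": 0,"wz": 0,"jaw": 0.5},
    {"x": -0.02,"y": 0.066,"z": -0.071,"wx": 0,"wy": 0,"wz": 0,"jaw": 0.1},
    {"x": -0.02,"y": 0.066,"z": -0.071,"wx": 0,"wy": 0,"wz": 0,"jaw": 0.1},
    {"x": -0.02,"y": 0.066,"z": -0.071,"wx": 0,"wy": 0,"wz": 0,"jaw": 0.1},
    {"x": -0.02,"y": 0.066,"z": -0.071,"wx": 0,"wy": 0,"wz": 0,"jaw": 0.1},
    {"x": -0.02,"y": 0.066,"z": -0.071,"wx": 0,"wy": 0,"wz": 0,"jaw": 0.1},
    {"x": -0.02,"y": 0.066,"z": -0.071,"wx": 0,"wy": 0,"wz": 0,"jaw": 0.1},
  ],
  grip_force=60,
)

```text
clock: 4.32
position: [0.5549, -0.0225, 0.1949]
ee_rot: [179.9, -45.0, 106.4]
wrist_force: [3.7, -5.2, 6.7]
grip_width: 0.0166
gripper_force: 62.3
```

>>> apply_moves(
  series=[
    {"x": 0,"y": 0,"z": 0.012,"wx": 0,"wy": 0,"wz": 0,"jaw": 0.1},
    {"x": 0,"y": 0,"z": 0.024,"wx": 0,"wy": 0,"wz": 0,"jaw": 0.1},
    {"x": 0,"y": 0,"z": 0.036,"wx": 0,"wy": 0,"wz": 0,"jaw": 0.1},
    {"x": 0,"y": 0,"z": 0.044,"wx": 0,"wy": 0,"wz": 0,"jaw": 0.1},
    {"x": 0,"y": 0,"z": 0.044,"wx": 0,"wy": 0,"wz": 0,"jaw": 0.1},
    {"x": 0,"y": 0,"z": 0.044,"wx": 0,"wy": 0,"wz": 0,"jaw": 0.1},
  ],
)

```text
clock: 5.08
position: [0.5541, -0.0218, 0.2373]
ee_rot: [-179.9, -45.1, 106.3]
wrist_force: [-0.6, -0.5, -3.7]
grip_width: 0.0167
gripper_force: 61.1
```

Run:
```python
from h import *
from workcell import *
s=read_state();print(s['position'],s['wrist_force'],s['grip_width'])
ims=[]
for n in("wrist","side"):
    c=capture(n);np.savez(n+'2.npz',**c);im=c['color']
    ims.append(cv2.resize(im,(400,300)) if n=='wrist' else cv2.resize(im[180:300,260:420],(400,300)))
cv2.imwrite('pics/lift.png',np.hstack(ims))
```

```text
[ 0.55413131 -0.0217951   0.23732988] [-0.57552406 -0.46852567 -3.67973438] 0.01666772445907811
```

View pics/lift.png

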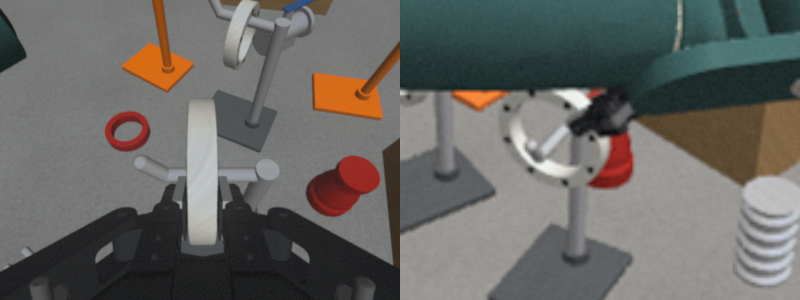

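Lifted; the wrist tile shows the hook rod running through the bore at (200,172), clear of the ring. Now out along the hook.

>>> apply_moves(
  series=[
    {"x": -0.022,"y": -0.007,"z": 0,"wx": 0,"wy": 0,"wz": 0,"jaw": 0.1},
    {"x": -0.048,"y": -0.014,"z": 0,"wx": 0,"wy": 0,"wz": 0,"jaw": 0.1},
    {"x": -0.074,"y": -0.022,"z": 0,"wx": 0,"wy": 0,"wz": 0,"jaw": 0.1},
    {"x": -0.1,"y": -0.03,"z": 0,"wx": 0,"wy": 0,"wz": 0,"jaw": 0.1},
    {"x": -0.125,"y": -0.037,"z": 0,"wx": 0,"wy": 0,"wz": 0,"jaw": 0.1},
    {"x": -0.125,"y": -0.037,"z": 0.03,"wx": 0,"wy": 0,"wz": 0,"jaw": 0.1},
    {"x": -0.125,"y": -0.037,"z": 0.06,"wx": 0,"wy": 0,"wz": 0,"jaw": 0.1},
    {"x": -0.125,"y": -0.037,"z": 0.06,"wx": 0,"wy": 0,"wz": 0,"jaw": 0.1},
    {"x": -0.125,"y": -0.037,"z": 0.06,"wx": 0,"wy": 0,"wz": 0,"jaw": 0.1},
  ],
)

```text
clock: 6.3
position: [0.4291, -0.0588, 0.2967]
ee_rot: [-179.9, -45.1, 106.2]
wrist_force: [-0.4, 0.2, -2.2]
grip_width: 0.017
gripper_force: 61.1
```

Run:
```python
from h import *
from workcell import *
s=read_state();print(s['position'],s['wrist_force'])
o=np.array([-.165,-.6876,.7071]);P=np.array([.513,-.2585,.195])+.042*o
delta(s,P,tool(-13.5,45))
```

```text
[ 0.42909377 -0.05876038  0.2966565 ] [-0.35456335  0.15871782 -2.16329675]
d [ 0.077  -0.2286 -0.072 ] w [-0.0006 -0.0003 -0.1656]
```

>>> apply_moves(
  series=[
    {"x": 0.012,"y": -0.035,"z": 0,"wx": 0,"wy": 0,"wz": -0.028,"jaw": 0.1},
    {"x": 0.025,"y": -0.075,"z": 0,"wx": 0,"wy": 0,"wz": -0.06,"jaw": 0.1},
    {"x": 0.038,"y": -0.115,"z": 0,"wx": 0,"wy": 0,"wz": -0.1,"jaw": 0.1},
    {"x": 0.052,"y": -0.155,"z": 0,"wx": 0,"wy": 0,"wz": -0.14,"jaw": 0.1},
    {"x": 0.066,"y": -0.195,"z": 0,"wx": 0,"wy": 0,"wz": -0.166,"jaw": 0.1},
    {"x": 0.077,"y": -0.228,"z": -0.02,"wx": 0,"wy": 0,"wz": -0.166,"jaw": 0.1},
    {"x": 0.077,"y": -0.228,"z": -0.05,"wx": 0,"wy": 0,"wz": -0.166,"jaw": 0.1},
    {"x": 0.077,"y": -0.228,"z": -0.072,"wx": 0,"wy": 0,"wz": -0.166,"jaw": 0.1},
    {"x": 0.077,"y": -0.228,"z": -0.072,"wx": 0,"wy": 0,"wz": -0.166,"jaw": 0.1},
    {"x": 0.077,"y": -0.228,"z": -0.072,"wx": 0,"wy": 0,"wz": -0.166,"jaw": 0.1},
  ],
)

```text
clock: 7.55
position: [0.5064, -0.2866, 0.2267]
ee_rot: [179.9, -45.0, 76.5]
wrist_force: [0.3, 0.2, -2.3]
grip_width: 0.0169
gripper_force: 61.0
```

Run:
```python
from h import *
from workcell import *
s=read_state();print(s['position'],s['ee_rot'],s['joint_positions'].round(1))
ims=[]
T=s['position'];o=np.array([-.165,-.6876,.7071]);C=T-.042*o;print('C',C)
u=np.array([.9724,-.2334,0]);v=np.array([.2334,.9724,0]);k=np.array([0,0,1]);St=np.array([.513,-.2585,0])
for n,(x,y,w,h) in(("wrist",(0,0,640,480)),("side",(350,200,140,210)),("scene",(170,190,100,150))):
    c=capture(n);np.savez(n+'3.npz',**c);c=load(n+'3');f=400/w if n=='wrist' else 600/h
    im=cv2.resize(c['color'][y:y+h,x:x+w],None,fx=f,fy=f,interpolation=cv2.INTER_CUBIC)
    def dots(P,col):
        for p in proj(c,P): cv2.circle(im,tuple(int(q) for q in (p-[x,y]+.5)*f),1,col,-1)
    t=np.linspace(0,6.283,40)
    dots([C-.009*u+.055*(np.cos(a)*v+np.sin(a)*k) for a in t],(0,0,255))
    dots([C+.009*u+.055*(np.cos(a)*v+np.sin(a)*k) for a in t],(255,0,255))
    dots([St+sx*.017*u+b*v+.068*k for sx in(-1,1) for b in np.linspace(-.03,.03,9)],(0,255,0))
    dots([St+.065*u+b*v+.145*k for b in np.linspace(-.018,.018,5)],(0,255,255))
    dots([St+.0225*u+sx*.057*u+b*.0475*v+.014*k for sx in(-1,1) for b in(-1,1)],(255,255,0))
    ims.append(im)
W=np.zeros((600,800,3),np.uint8);W[:300,:400]=ims[0][:300]
b=cv2.resize(ims[1],None,fx=.5,fy=.5);W[300:,:200]=b[:300,:200];W[:,400:]=ims[2][:600,:400]
W[300:,200:400]=0
cv2.imwrite('pics/side3.png',ims[1]);cv2.imwrite('pics/nest3.png',np.hstack([ims[1][:,:400],ims[2][:,:400]]))
cv2.imwrite('pics/w3.png',ims[0])
```

```text
[ 0.50638921 -0.28661862  0.2267326 ] [179.93932872 -45.04963765  76.49640281] [-48.3   7.6  90.6  37.5 107.3 -31.6]
C [ 0.51331921 -0.25773942  0.1970344 ]
```

View pics/nest3.png

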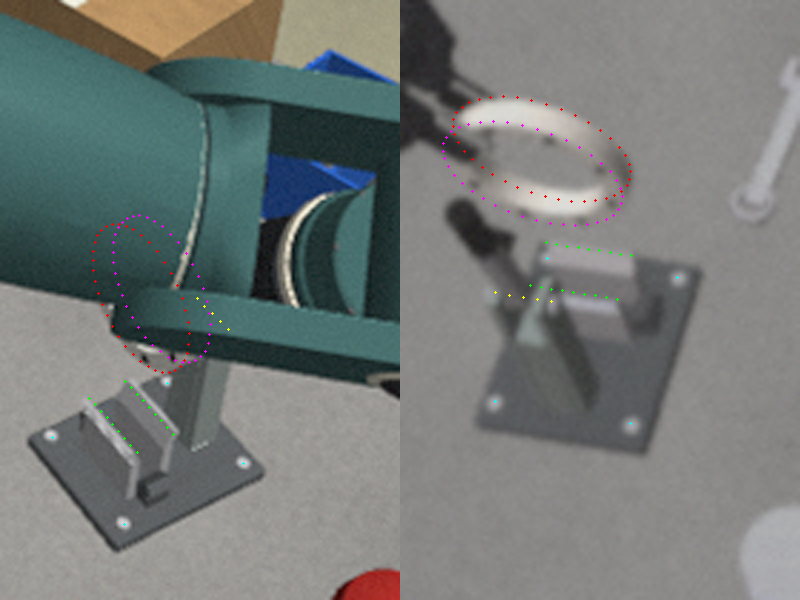

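View pics/w3.png

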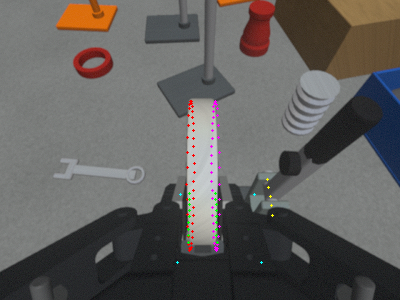

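The bolt and slot markers fall on the real features in both views. The ring outline also fits within about 1–2 mm, at scene tile (540,160). Lowering in stages.

>>> apply_moves(
  series=[
    {"x": 0,"y": -0.001,"z": -0.02,"wx": 0,"wy": 0,"wz": 0,"jaw": 0.1},
    {"x": 0,"y": -0.001,"z": -0.04,"wx": 0,"wy": 0,"wz": 0,"jaw": 0.1},
    {"x": 0,"y": -0.001,"z": -0.06,"wx": 0,"wy": 0,"wz": 0,"jaw": 0.1},
    {"x": 0,"y": -0.001,"z": -0.07,"wx": 0,"wy": 0,"wz": 0,"jaw": 0.1},
    {"x": 0,"y": -0.001,"z": -0.076,"wx": 0,"wy": 0,"wz": 0,"jaw": 0.1},
    {"x": 0,"y": -0.001,"z": -0.082,"wx": 0,"wy": 0,"wz": 0,"jaw": 0.1},
    {"x": 0,"y": -0.001,"z": -0.086,"wx": 0,"wy": 0,"wz": 0,"jaw": 0.1},
    {"x": 0,"y": -0.001,"z": -0.086,"wx": 0,"wy": 0,"wz": 0,"jaw": 0.1},
  ],
)

```text
clock: 8.7
position: [0.5062, -0.2878, 0.1397]
ee_rot: [-180.0, -45.1, 76.4]
wrist_force: [0.2, -0.3, -1.9]
grip_width: 0.0166
gripper_force: 61.0
```

Run:
```python
from h import *
from workcell import *
s=read_state();T=s['position'];o=np.array([-.165,-.6876,.7071]);C=T-.042*o;print('C',C,s['wrist_force'],s['torque'])
u=np.array([.9724,-.2334,0]);v=np.array([.2334,.9724,0]);k=np.array([0,0,1]);St=np.array([.513,-.2585,0])
ims=[]
for n,(x,y,w,h) in(("side",(350,270,110,130)),("scene",(175,215,80,95))):
    c=capture(n);np.savez(n+'4.npz',**c);c=load(n+'4');f=470/h
    im=cv2.resize(c['color'][y:y+h,x:x+w],None,fx=f,fy=f,interpolation=cv2.INTER_CUBIC)
    def dots(P,col):
        for p in proj(c,P): cv2.circle(im,tuple(int(q) for q in (p-[x,y]+.5)*f),1,col,-1)
    dots([St+sx*.017*u+b*v+.068*k for sx in(-1,1) for b in np.linspace(-.03,.03,9)],(0,255,0))
    ims.append(im)
cv2.imwrite('pics/low4.png',np.hstack(ims))
```

```text
C [ 0.51315393 -0.25895052  0.10998112] [ 0.23119883 -0.32705643 -1.88442859] [-0.71234715  0.14710233  0.06405873]
```

View pics/low4.png

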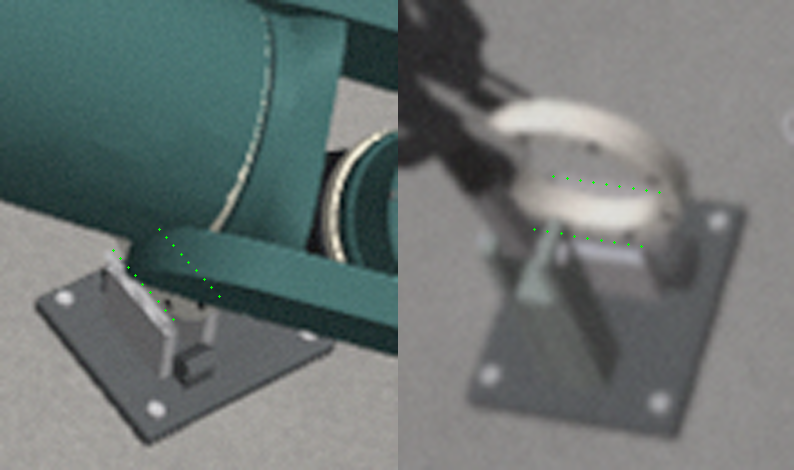

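The ring bottom is now between the plates, visible at side tile (190,302), with no contact force. Continuing gently.

>>> apply_moves(
  series=[
    {"x": 0,"y": 0,"z": -0.006,"wx": 0,"wy": 0,"wz": 0,"jaw": 0.1},
    {"x": 0,"y": 0,"z": -0.012,"wx": 0,"wy": 0,"wz": 0,"jaw": 0.1},
    {"x": 0,"y": 0,"z": -0.018,"wx": 0,"wy": 0,"wz": 0,"jaw": 0.1},
    {"x": 0,"y": 0,"z": -0.018,"wx": 0,"wy": 0,"wz": 0,"jaw": 0.1},
  ],
)

```text
clock: 9.3
position: [0.5061, -0.2877, 0.121]
ee_rot: [-179.9, -45.1, 76.4]
wrist_force: [-0.1, 0.3, -2.5]
grip_width: 0.0169
gripper_force: 61.0
```

>>> apply_moves(
  series=[
    {"x": 0,"y": 0,"z": -0.005,"wx": 0,"wy": 0,"wz": 0,"jaw": 0.1},
    {"x": 0,"y": 0,"z": -0.01,"wx": 0,"wy": 0,"wz": 0,"jaw": 0.1},
    {"x": 0,"y": 0,"z": -0.013,"wx": 0,"wy": 0,"wz": 0,"jaw": 0.1},
    {"x": 0,"y": 0,"z": -0.013,"wx": 0,"wy": 0,"wz": 0,"jaw": 0.1},
  ],
)

```text
clock: 9.8
position: [0.5062, -0.2877, 0.1085]
ee_rot: [-180.0, -45.1, 76.4]
wrist_force: [-0.4, 0.2, -3.0]
grip_width: 0.0167
gripper_force: 61.0
```

>>> apply_moves(
  series=[
    {"x": 0,"y": 0,"z": -0.0015,"wx": 0,"wy": 0,"wz": 0,"jaw": 0.1},
    {"x": 0,"y": 0,"z": -0.003,"wx": 0,"wy": 0,"wz": 0,"jaw": 0.1},
    {"x": 0,"y": 0,"z": -0.003,"wx": 0,"wy": 0,"wz": 0,"jaw": 0.1},
  ],
)

```text
clock: 10.18
position: [0.5063, -0.288, 0.1061]
ee_rot: [180.0, -45.1, 76.4]
wrist_force: [-0.6, -2.3, 0.1]
grip_width: 0.0167
gripper_force: 61.6
```

Slight contact is starting, as expected near home.

>>> apply_moves(
  series=[
    {"x": 0,"y": 0,"z": -0.001,"wx": 0,"wy": 0,"wz": 0,"jaw": 0.1},
    {"x": 0,"y": 0,"z": -0.002,"wx": 0,"wy": 0,"wz": 0,"jaw": 0.1},
    {"x": 0,"y": 0,"z": -0.002,"wx": 0,"wy": 0,"wz": 0,"jaw": 0.1},
  ],
)

```text
clock: 10.55
position: [0.5065, -0.2884, 0.1055]
ee_rot: [179.9, -45.1, 76.5]
wrist_force: [-3.2, -5.1, 14.2]
grip_width: 0.0167
gripper_force: 63.2
```

Seated on the pads with 14 N. Releasing and backing off radially.

>>> apply_moves(
  series=[
    {"x": 0,"y": 0,"z": 0.001,"wx": 0,"wy": 0,"wz": 0,"jaw": 0.22},
    {"x": 0,"y": 0,"z": 0.001,"wx": 0,"wy": 0,"wz": 0,"jaw": 0.3},
    {"x": 0,"y": 0,"z": 0.001,"wx": 0,"wy": 0,"wz": 0,"jaw": 0.42},
    {"x": 0,"y": 0,"z": 0.001,"wx": 0,"wy": 0,"wz": 0,"jaw": 0.42},
    {"x": -0.003,"y": -0.014,"z": 0.015,"wx": 0,"wy": 0,"wz": 0,"jaw": 0.42},
    {"x": -0.008,"y": -0.034,"z": 0.036,"wx": 0,"wy": 0,"wz": 0,"jaw": 0.42},
    {"x": -0.015,"y": -0.062,"z": 0.064,"wx": 0,"wy": 0,"wz": 0,"jaw": 0.42},
    {"x": -0.025,"y": -0.103,"z": 0.107,"wx": 0,"wy": 0,"wz": 0,"jaw": 0.42},
    {"x": -0.025,"y": -0.103,"z": 0.107,"wx": 0,"wy": 0,"wz": 0,"jaw": 0.42},
    {"x": -0.025,"y": -0.103,"z": 0.107,"wx": 0,"wy": 0,"wz": 0,"jaw": 0.42},
  ],
)

```text
clock: 11.8
position: [0.4809, -0.3913, 0.2108]
ee_rot: [-180.0, -45.1, 76.4]
wrist_force: [0.4, -0.8, 0.1]
grip_width: 0.0358
gripper_force: 0.0
```

Run:
```python
from h import *
from workcell import *
s=read_state();print(s['position'],s['wrist_force'],s['joint_positions'].round(1))
u=np.array([.9724,-.2334,0]);v=np.array([.2334,.9724,0]);k=np.array([0,0,1]);St=np.array([.513,-.2585,0]);t=np.linspace(0,6.283,40)
ims=[]
for n,(x,y,w,h) in(("wrist",(120,0,520,450)),("scene",(170,215,80,90))):
    c=capture(n);np.savez(n+'5.npz',**c);c=load(n+'5');f=450/h
    im=cv2.resize(c['color'][y:y+h,x:x+w],None,fx=f,fy=f,interpolation=cv2.INTER_CUBIC)
    def dots(P,col):
        for p in proj(c,P): cv2.circle(im,tuple(int(q) for q in (p-[x,y]+.5)*f),1,col,-1)
    for sx,col in((-1,(0,0,255)),(1,(255,0,255))): dots([St+.075*k+sx*.009*u+.055*(np.cos(a)*v+np.sin(a)*k) for a in t],col)
    H=St+.065*u+.145*k
    for a,col in((0,(0,255,0)),(.3,(255,255,0))):
        d=np.sin(a-.3)*-u+np.cos(a-.3)*k; dots([H+r*d for r in np.linspace(0,.13,14)],col)
    ims.append(im[:, :400] if n=='scene' else im[:,:])
out=np.hstack(ims);print(out.shape);out=cv2.resize(out,None,fx=min(1,800/out.shape[1]),fy=min(1,800/out.shape[1]));cv2.imwrite('pics/seat5.png',out)
```

```text
[ 0.48093294 -0.39130013  0.21078642] [ 0.41952158 -0.7909827   0.09007734] [-55.3  15.8  82.7  34.5 111.2 -37.6]
(450, 920, 3)
```

View pics/seat5.png

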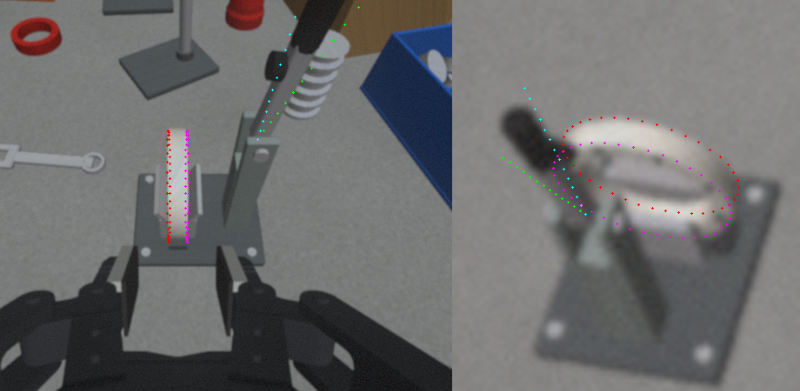

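The ring is home: the outline markers coincide with it at scene tile (650,180). The clamp arm lies between the 0 and 0.3 rad marks, at about 0.17 rad, with its handle around scene tile (525,135). Next is the move to the handle.

Run:
```python
from h import *
from workcell import *
s=read_state()
delta(s,[.5894,-.2768,.36],tool(76.5,0));delta(s,[.5894,-.2768,.241],tool(76.5,0))
```

```text
d [0.1083 0.1136 0.15  ] w [-0.2362 -0.1451  0.4721]
d [0.1083 0.1136 0.031 ] w [-0.2362 -0.1451  0.4721]
```

>>> apply_moves(
  series=[
    {"x": 0,"y": -0.03,"z": 0.06,"wx": 0,"wy": 0,"wz": 0,"jaw": 0.5},
    {"x": 0,"y": -0.03,"z": 0.12,"wx": 0,"wy": 0,"wz": 0,"jaw": 0.5},
    {"x": 0,"y": -0.03,"z": 0.18,"wx": -0.236,"wy": -0.145,"wz": 0.472,"jaw": 0.5},
    {"x": 0,"y": 0,"z": 0.19,"wx": -0.236,"wy": -0.145,"wz": 0.472,"jaw": 0.5},
    {"x": 0.02,"y": 0.02,"z": 0.19,"wx": -0.236,"wy": -0.145,"wz": 0.472,"jaw": 0.5},
    {"x": 0.04,"y": 0.04,"z": 0.19,"wx": -0.236,"wy": -0.145,"wz": 0.472,"jaw": 0.5},
    {"x": 0.06,"y": 0.06,"z": 0.19,"wx": -0.236,"wy": -0.145,"wz": 0.472,"jaw": 0.5},
    {"x": 0.08,"y": 0.08,"z": 0.19,"wx": -0.236,"wy": -0.145,"wz": 0.472,"jaw": 0.5},
    {"x": 0.108,"y": 0.114,"z": 0.19,"wx": -0.236,"wy": -0.145,"wz": 0.472,"jaw": 0.5},
    {"x": 0.108,"y": 0.114,"z": 0.19,"wx": -0.236,"wy": -0.145,"wz": 0.472,"jaw": 0.5},
    {"x": 0.108,"y": 0.114,"z": 0.19,"wx": -0.236,"wy": -0.145,"wz": 0.472,"jaw": 0.5},
    {"x": 0.108,"y": 0.114,"z": 0.19,"wx": -0.236,"wy": -0.145,"wz": 0.472,"jaw": 0.5},
  ],
)

```text
clock: 13.4
position: [0.589, -0.2754, 0.4008]
ee_rot: [179.9, 0.0, 166.6]
wrist_force: [0.3, 0.2, -0.1]
grip_width: 0.0425
gripper_force: 0.0
```

>>> apply_moves(
  series=[
    {"x": 0,"y": 0,"z": -0.02,"wx": 0,"wy": 0,"wz": 0,"jaw": 0.5},
    {"x": 0,"y": 0,"z": -0.05,"wx": 0,"wy": 0,"wz": 0,"jaw": 0.5},
    {"x": 0,"y": 0,"z": -0.05,"wx": 0,"wy": 0,"wz": 0,"jaw": 0.5},
    {"x": 0,"y": 0,"z": -0.05,"wx": 0,"wy": 0,"wz": 0,"jaw": 0.5},
  ],
)

```text
clock: 13.9
position: [0.5893, -0.277, 0.3517]
ee_rot: [179.9, 0.0, 166.4]
wrist_force: [0.2, -0.1, -0.0]
grip_width: 0.0426
gripper_force: 0.0
```

Run:
```python
from h import *
from workcell import *
s=read_state();print(s['position'],s['ee_rot'],s['joint_positions'].round(1))
delta(s,[.5894,-.2768,.36],tool(76.5,0))
u=np.array([.9724,-.2334,0]);v=np.array([.2334,.9724,0]);k=np.array([0,0,1]);St=np.array([.513,-.2585,0]);t=np.linspace(0,6.283,40)
ims=[]
for n,(x,y,w,h) in(("wrist",(0,0,640,480)),("scene",(160,195,100,120))):
    c=capture(n);np.savez(n+'6.npz',**c);c=load(n+'6');f=480/h if n=='scene' else 400/640
    im=cv2.resize(c['color'][y:y+h,x:x+w],None,fx=f,fy=f,interpolation=cv2.INTER_CUBIC)
    H=St+.065*u+.145*k
    for a,col in((.17,(0,255,0)),):
        d=np.sin(a-.3)*-u+np.cos(a-.3)*k; P=[H+r*d for r in np.linspace(0,.13,14)]
        for p in proj(c,P): cv2.circle(im,tuple(int(q) for q in (p-[x,y]+.5)*f),1,col,-1)
    T=np.zeros((480,400,3),np.uint8);T[:im.shape[0],:im.shape[1]]=im[:480,:400];ims.append(T)
cv2.imwrite('pics/hand6.png',np.hstack(ims))
```

```text
[ 0.58926907 -0.27699802  0.35166323] [1.79903708e+02 2.35254862e-02 1.66423654e+02] [-2.750e+01  3.200e+00  7.620e+01  1.000e-01  1.006e+02 -1.039e+02]
d [0.0001 0.0002 0.0083] w [-0.0005  0.0003  0.0004]
```

View pics/hand6.png

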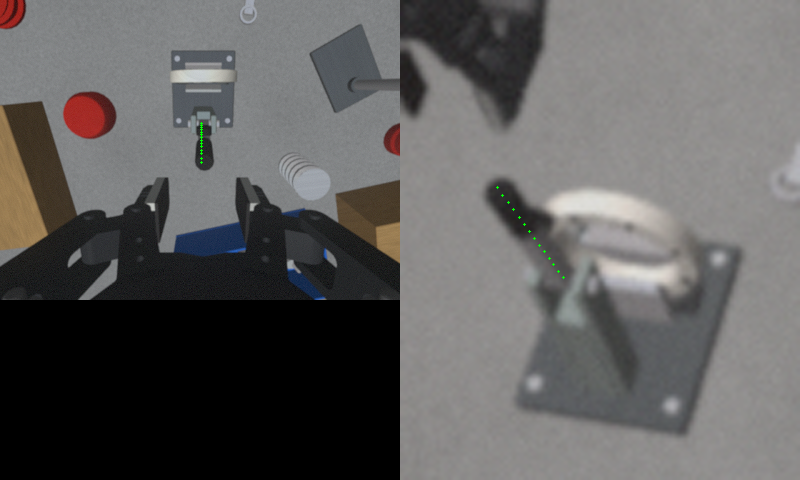

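The wrist view shows the handle at tile (204,150), 1–2 mm off the finger centre at 202. Descending with a small correction, then gripping lightly.

>>> apply_moves(
  series=[
    {"x": 0,"y": 0.0015,"z": -0.03,"wx": 0,"wy": 0,"wz": 0,"jaw": 0.5},
    {"x": 0,"y": 0.0015,"z": -0.06,"wx": 0,"wy": 0,"wz": 0,"jaw": 0.5},
    {"x": 0,"y": 0.0015,"z": -0.085,"wx": 0,"wy": 0,"wz": 0,"jaw": 0.5},
    {"x": 0,"y": 0.0015,"z": -0.11,"wx": 0,"wy": 0,"wz": 0,"jaw": 0.5},
    {"x": 0,"y": 0.0015,"z": -0.11,"wx": 0,"wy": 0,"wz": 0,"jaw": 0.5},
    {"x": 0,"y": 0.0015,"z": -0.11,"wx": 0,"wy": 0,"wz": 0,"jaw": 0.12},
    {"x": 0,"y": 0.0015,"z": -0.11,"wx": 0,"wy": 0,"wz": 0,"jaw": 0.12},
    {"x": 0,"y": 0.0015,"z": -0.11,"wx": 0,"wy": 0,"wz": 0,"jaw": 0.12},
    {"x": 0,"y": 0.0015,"z": -0.11,"wx": 0,"wy": 0,"wz": 0,"jaw": 0.12},
    {"x": 0,"y": 0.0015,"z": -0.11,"wx": 0,"wy": 0,"wz": 0,"jaw": 0.12},
  ],
  grip_force=25,
)

```text
clock: 15.25
position: [0.5898, -0.275, 0.2427]
ee_rot: [179.9, 0.2, 166.5]
wrist_force: [1.8, 4.9, 6.1]
grip_width: 0.0175
gripper_force: 25.5
```

Run:
```python
from h import *
from workcell import *
s=read_state();print(s['position'],s['wrist_force'],s['grip_width'])
u=np.array([.9724,-.2334,0]);k=np.array([0,0,1])
# arc relative to start angle .17 for grasp radius .105
f=lambda a:.105*(np.sin(a-.3)*-u+np.cos(a-.3)*k)
for a in np.r_[.17:1.87:.1,1.87]: print(round(a,2),(f(a)-f(.17)).round(4))
```

```text
[ 0.58984796 -0.2749936   0.24273014] [1.7587406  4.90558647 6.09862012] 0.017464003393422488
0.17 [0. 0. 0.]
0.27 [-0.0102  0.0024  0.0008]
0.37 [-0.0204  0.0049  0.0006]
0.47 [-0.0305  0.0073 -0.0006]
0.57 [-0.0405  0.0097 -0.0029]
0.67 [-0.0502  0.012  -0.0062]
0.77 [-0.0595  0.0143 -0.0105]
0.87 [-0.0683  0.0164 -0.0157]
0.97 [-0.0766  0.0184 -0.0218]
1.07 [-0.0843  0.0202 -0.0287]
1.17 [-0.0913  0.0219 -0.0364]
1.27 [-0.0975  0.0234 -0.0448]
1.37 [-0.1028  0.0247 -0.0537]
1.47 [-0.1072  0.0257 -0.0631]
1.57 [-0.1108  0.0266 -0.073 ]
1.67 [-0.1133  0.0272 -0.0832]
1.77 [-0.1148  0.0276 -0.0935]
1.87 [-0.1153  0.0277 -0.104 ]
```

>>> apply_moves(
  series=[
    {"x": -0.0102,"y": 0.0024,"z": 0.0008,"wx": 0,"wy": 0,"wz": 0,"jaw": 0.12},
    {"x": -0.0204,"y": 0.0049,"z": 0.0006,"wx": 0,"wy": 0,"wz": 0,"jaw": 0.12},
    {"x": -0.0305,"y": 0.0073,"z": -0.0006,"wx": 0,"wy": 0,"wz": 0,"jaw": 0.12},
    {"x": -0.0405,"y": 0.0097,"z": -0.0029,"wx": 0,"wy": 0,"wz": 0,"jaw": 0.12},
    {"x": -0.0502,"y": 0.012,"z": -0.0062,"wx": 0,"wy": 0,"wz": 0,"jaw": 0.12},
    {"x": -0.0502,"y": 0.012,"z": -0.0062,"wx": 0,"wy": 0,"wz": 0,"jaw": 0.12},
  ],
)

```text
clock: 16.0
position: [0.5392, -0.2627, 0.236]
ee_rot: [179.9, 0.2, 166.5]
wrist_force: [1.8, 6.3, 2.1]
grip_width: 0.0172
gripper_force: 25.4
```

>>> apply_moves(
  series=[
    {"x": -0.0093,"y": 0.0023,"z": -0.0043,"wx": 0,"wy": 0,"wz": 0,"jaw": 0.12},
    {"x": -0.0181,"y": 0.0044,"z": -0.0095,"wx": 0,"wy": 0,"wz": 0,"jaw": 0.12},
    {"x": -0.0264,"y": 0.0064,"z": -0.0156,"wx": 0,"wy": 0,"wz": 0,"jaw": 0.12},
    {"x": -0.0341,"y": 0.0082,"z": -0.0225,"wx": 0,"wy": 0,"wz": 0,"jaw": 0.12},
    {"x": -0.0411,"y": 0.0099,"z": -0.0302,"wx": 0,"wy": 0,"wz": 0,"jaw": 0.12},
    {"x": -0.0473,"y": 0.0114,"z": -0.0386,"wx": 0,"wy": 0,"wz": 0,"jaw": 0.12},
    {"x": -0.0473,"y": 0.0114,"z": -0.0386,"wx": 0,"wy": 0,"wz": 0,"jaw": 0.12},
  ],
)

```text
clock: 16.88
position: [0.4917, -0.2512, 0.1968]
ee_rot: [179.9, 0.1, 166.5]
wrist_force: [-0.4, 7.8, 2.5]
grip_width: 0.0177
gripper_force: 25.2
```

Run:
```python
from h import *
from workcell import *
c=capture('side');d=capture('scene')
f=lambda i,x,y,w,h:cv2.resize(i['color'][y:y+h,x:x+w],(400,400),interpolation=cv2.INTER_CUBIC)
cv2.imwrite('pics/mid7.png',np.hstack([f(c,340,240,130,130),f(d,170,200,100,100)]))
```

```text
(no output)
```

View pics/mid7.png

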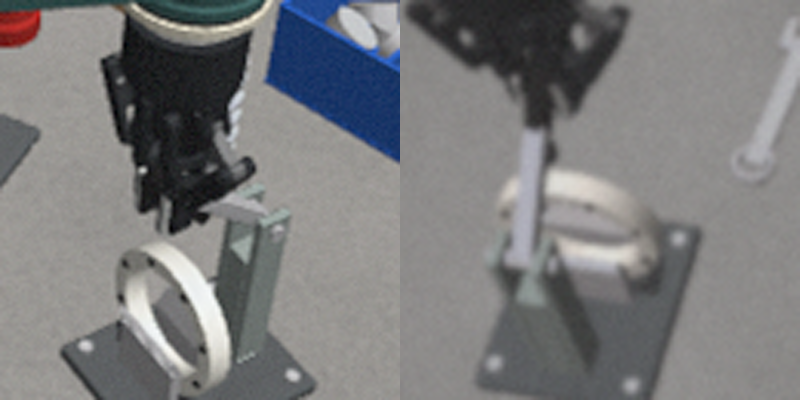

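The arm is still held and has swung past centre, with its bar at scene tile (528,195). The ring stays upright in the slot. Continuing down.

>>> apply_moves(
  series=[
    {"x": -0.0053,"y": 0.0013,"z": -0.0089,"wx": 0,"wy": 0,"wz": 0,"jaw": 0.12},
    {"x": -0.0097,"y": 0.0023,"z": -0.0183,"wx": 0,"wy": 0,"wz": 0,"jaw": 0.12},
    {"x": -0.0133,"y": 0.0032,"z": -0.0282,"wx": 0,"wy": 0,"wz": 0,"jaw": 0.12},
    {"x": -0.0158,"y": 0.0038,"z": -0.0384,"wx": 0,"wy": 0,"wz": 0,"jaw": 0.12},
    {"x": -0.0173,"y": 0.0042,"z": -0.0487,"wx": 0,"wy": 0,"wz": 0,"jaw": 0.12},
    {"x": -0.0173,"y": 0.0042,"z": -0.0487,"wx": 0,"wy": 0,"wz": 0,"jaw": 0.12},
  ],
)

```text
clock: 17.73
position: [0.4746, -0.2471, 0.1475]
ee_rot: [179.9, 0.0, 166.5]
wrist_force: [0.3, 7.1, -1.7]
grip_width: 0.0173
gripper_force: 24.4
```

>>> apply_moves(
  series=[
    {"x": -0.0003,"y": 0,"z": -0.003,"wx": 0,"wy": 0,"wz": 0,"jaw": 0.12},
    {"x": -0.0004,"y": 0,"z": -0.006,"wx": 0,"wy": 0,"wz": 0,"jaw": 0.12},
    {"x": -0.0005,"y": 0,"z": -0.009,"wx": 0,"wy": 0,"wz": 0,"jaw": 0.12},
    {"x": -0.0005,"y": 0,"z": -0.01,"wx": 0,"wy": 0,"wz": 0,"jaw": 0.12},
    {"x": -0.0005,"y": 0,"z": -0.01,"wx": 0,"wy": 0,"wz": 0,"jaw": 0.12},
  ],
)

```text
clock: 18.35
position: [0.4742, -0.247, 0.138]
ee_rot: [179.8, 0.0, 166.5]
wrist_force: [-0.4, 8.0, -0.6]
grip_width: 0.0172
gripper_force: 24.4
```

No firm contact yet, so I'll go down a millimetre at a time.

>>> apply_moves(
  series=[
    {"x": 0,"y": 0,"z": -0.001,"wx": 0,"wy": 0,"wz": 0,"jaw": 0.12},
    {"x": 0,"y": 0,"z": -0.002,"wx": 0,"wy": 0,"wz": 0,"jaw": 0.12},
    {"x": 0,"y": 0,"z": -0.002,"wx": 0,"wy": 0,"wz": 0,"jaw": 0.12},
  ],
)

```text
clock: 18.73
position: [0.4742, -0.2471, 0.1361]
ee_rot: [179.8, 0.0, 166.5]
wrist_force: [-0.1, 9.0, 0.6]
grip_width: 0.0172
gripper_force: 24.4
```

>>> apply_moves(
  series=[
    {"x": 0,"y": 0,"z": -0.001,"wx": 0,"wy": 0,"wz": 0,"jaw": 0.12},
    {"x": 0,"y": 0,"z": -0.002,"wx": 0,"wy": 0,"wz": 0,"jaw": 0.12},
    {"x": 0,"y": 0,"z": -0.002,"wx": 0,"wy": 0,"wz": 0,"jaw": 0.12},
  ],
)

```text
clock: 19.1
position: [0.4743, -0.247, 0.1341]
ee_rot: [179.8, 0.1, 166.5]
wrist_force: [-0.0, 9.1, 0.4]
grip_width: 0.0172
gripper_force: 24.4
```

>>> apply_moves(
  series=[
    {"x": 0,"y": 0,"z": -0.001,"wx": 0,"wy": 0,"wz": 0,"jaw": 0.12},
    {"x": 0,"y": 0,"z": -0.002,"wx": 0,"wy": 0,"wz": 0,"jaw": 0.12},
    {"x": 0,"y": 0,"z": -0.002,"wx": 0,"wy": 0,"wz": 0,"jaw": 0.12},
  ],
)

```text
clock: 19.48
position: [0.4743, -0.2471, 0.1321]
ee_rot: [179.8, 0.1, 166.5]
wrist_force: [0.3, 9.4, -1.3]
grip_width: 0.0171
gripper_force: 24.4
```

Run:
```python
from h import *
from workcell import *
s=read_state();print(s['position'],s['wrist_force'],s['torque'])
c=capture('scene');np.savez('scene8.npz',**c);c=load('scene8');im=c['color']
u=np.array([.9724,-.2334,0]);v=np.array([.2334,.9724,0]);H=np.array([.513,-.2585,.145])+.065*u+.002*v
# light bar: rows across the arm at r=20..75, print where the bar top shows, against predictions
for a in(1.77,1.87,1.93):
    d=-np.sin(a-.3)*u+np.cos(a-.3)*np.array([0,0,1]);n=np.cross(v,d) 
    n=n if n[2]>0 else -n
    print(a,[proj(c,H+r*d+.007*n)[0].round(1) for r in(.02,.05,.075)])
for y in range(228,262,3): print(y,im[y,185:232,1].tolist()[::1])
```

```text
[ 0.47431212 -0.24708022  0.1320878 ] [ 0.31240464  9.41296367 -1.2872398 ] [ 1.28820441 -0.27034212 -0.05093413]
1.77 [array([202.6, 255.4]), array([206.1, 244.6]), array([209. , 235.8])]
1.87 [array([202.9, 255.6]), array([206.7, 245.4]), array([209.7, 237.1])]
1.93 [array([203.1, 255.7]), array([207. , 245.9]), array([210.2, 237.9])]
228 [136, 139, 134, 139, 137, 137, 137, 139, 138, 137, 137, 133, 134, 135, 134, 139, 138, 124, 102, 72, 63, 77, 96, 75, 50, 42, 45, 44, 44, 47, 45, 42, 45, 46, 38, 44, 41, 42, 45, 50, 56, 78, 111, 128, 140, 141, 142]
231 [139, 136, 140, 138, 137, 140, 144, 138, 142, 136, 139, 137, 137, 142, 139, 140, 138, 137, 139, 131, 106, 92, 96, 82, 61, 46, 44, 48, 44, 46, 77, 93, 90, 70, 49, 43, 45, 50, 77, 110, 130, 140, 141, 143, 139, 141, 141]
234 [136, 137, 137, 138, 137, 140, 136, 137, 139, 143, 141, 139, 138, 139, 139, 139, 138, 137, 140, 137, 137, 124, 113, 98, 78, 69, 65, 61, 51, 55, 86, 94, 101, 97, 77, 56, 53, 79, 118, 137, 141, 142, 143, 142, 141, 140, 144]
237 [141, 141, 139, 141, 139, 142, 142, 143, 143, 143, 139, 136, 137, 137, 138, 140, 139, 141, 1
[... 1357 characters left out ...]
 140, 140, 139, 138, 140, 141, 147, 145, 140, 136, 123, 111, 128, 156, 173, 173, 168, 153, 111, 103, 128, 149, 157, 156, 159, 159, 161, 158, 162, 163, 161, 163, 161, 158, 156, 148, 145, 146, 148, 146, 142, 132, 123, 114]
258 [138, 140, 140, 141, 139, 141, 141, 141, 141, 151, 147, 138, 124, 135, 151, 165, 172, 174, 170, 152, 117, 106, 123, 136, 138, 132, 127, 120, 122, 119, 118, 122, 124, 125, 128, 130, 137, 138, 139, 139, 141, 138, 130, 111, 108, 119, 124]
261 [140, 138, 139, 140, 141, 142, 143, 147, 148, 148, 130, 104, 101, 125, 158, 171, 175, 171, 152, 133, 138, 140, 118, 106, 144, 175, 189, 195, 197, 195, 189, 187, 185, 182, 175, 171, 164, 154, 156, 157, 170, 174, 175, 171, 156, 146, 138]
```

>>> apply_moves(
  series=[
    {"x": 0,"y": 0,"z": -0.001,"wx": 0,"wy": 0,"wz": 0,"jaw": 0.12},
    {"x": 0,"y": 0,"z": -0.002,"wx": 0,"wy": 0,"wz": 0,"jaw": 0.12},
    {"x": 0,"y": 0,"z": -0.002,"wx": 0,"wy": 0,"wz": 0,"jaw": 0.12},
  ],
)

```text
clock: 19.9
position: [0.4744, -0.2471, 0.1301]
ee_rot: [179.8, 0.1, 166.5]
wrist_force: [0.6, 9.2, -0.5]
grip_width: 0.0172
gripper_force: 24.4
```

Run:
```python
from h import *
from workcell import *
c=capture('scene');np.savez('scene9.npz',**c)
d=capture('side');np.savez('side9.npz',**d)
a=load('scene8')['color'];b=c['color'];a5=load('scene6')['color']
g=lambda i:cv2.GaussianBlur(cv2.cvtColor(i,cv2.COLOR_BGR2GRAY),(3,3),0)
def sh(A,B,x,y,w,h):
    # subpixel ECC translation
    W=np.eye(2,3,dtype=np.float32)
    try: cc,W=cv2.findTransformECC(g(A)[y:y+h,x:x+w],g(B)[y:y+h,x:x+w],W,cv2.MOTION_TRANSLATION,(3,100,1e-4));return round(cc,3),W[:,2].round(2)
    except Exception as e:return str(e)[:60]
print('arm 8->9',sh(a,b,198,236,16,20),'gripper',sh(a,b,205,205,25,25),'ring right 8->9',sh(a,b,214,240,22,18),'ring right 6->9',sh(a5,b,218,242,20,22),'base',sh(a5,b,225,250,25,45))
im=d['color']
# side view: ring/arm profile: print projected points and intensity along columns at pad
D=load('side9');u=np.array([.9724,-.2334,0]);v=np.array([.2334,.9724,0]);k=np.array([0,0,1]);S=np.array([.513,-.2585,0])+.001*v
for nm,P in(('ringtop',S+.13*k),('ringctr',S+.075*k),('hinge',S+.065*u+.145*k)):print(nm,proj(D,P)[0].round(1))
for al in(1.77,1.87,1.95):
    e=-np.sin(al-.3)*u+np.cos(al-.3)*k;print(al,[proj(D,S+.065*u+.145*k+r*e)[0].round(1) for r in(.03,.05,.075)])
x0,y0=380,290
print('rows from',y0)
for y in range(y0,336,3):print(y,im[y,x0:430,1].tolist())
```

```text
arm 8->9 (0.921, array([0.3 , 0.12], dtype=float32)) gripper (0.961, array([0.16, 0.49], dtype=float32)) ring right 8->9 (0.852, array([0.45, 0.24], dtype=float32)) ring right 6->9 (0.969, array([0.23, 0.01], dtype=float32)) base (1.0, array([ 0.01, -0.01], dtype=float32))
ringtop [398.2 325.2]
ringctr [395.5 342.6]
hinge [423.6 309. ]
1.77 [array([412.6, 313.1]), array([405.1, 315.8]), array([395.6, 319.4])]
1.87 [array([412.4, 314.1]), array([404.8, 317.6]), array([395.1, 321.9])]
1.95 [array([412.3, 314.9]), array([404.6, 318.9]), array([394.9, 323.9])]
rows from 290
290 [24, 31, 28, 22, 30, 34, 26, 31, 27, 27, 25, 33, 34, 26, 33, 37, 37, 36, 38, 40, 31, 36, 31, 37, 36, 37, 34, 51, 121, 160, 172, 199, 206, 202, 202, 166, 147, 151, 151, 154, 151, 152, 154, 150, 147, 149, 150, 151, 151, 149]
293 [32, 31, 30, 32, 27, 33, 30, 33, 25, 34, 30, 29, 32, 32, 31, 33, 40, 34, 33, 34, 37, 34, 31, 34, 41, 31, 24, 114, 169, 176, 163, 140, 132, 143, 146, 149, 152, 151, 153, 145, 149, 156, 147, 149, 154, 149, 154, 151, 147, 149]
296 [25, 30, 27, 31, 27, 34, 30, 32, 25, 31, 32, 31, 32, 35, 35, 34,
[... 2423 characters left out ...]
4, 114, 109, 115, 110]
329 [36, 34, 47, 63, 47, 23, 42, 26, 26, 26, 26, 27, 21, 28, 20, 24, 19, 16, 27, 26, 15, 25, 64, 134, 183, 185, 163, 151, 147, 137, 106, 76, 77, 70, 73, 74, 75, 77, 78, 77, 75, 78, 102, 112, 114, 111, 109, 111, 108, 108]
332 [27, 56, 86, 114, 96, 41, 25, 18, 26, 36, 28, 31, 21, 22, 21, 23, 38, 62, 66, 156, 237, 246, 240, 238, 238, 240, 236, 214, 187, 156, 95, 79, 81, 77, 77, 77, 75, 74, 85, 88, 74, 91, 111, 114, 110, 108, 110, 112, 112, 121]
335 [89, 81, 102, 132, 105, 34, 23, 31, 31, 28, 15, 46, 81, 110, 119, 117, 111, 108, 89, 82, 164, 231, 241, 237, 237, 239, 240, 242, 237, 167, 63, 79, 75, 75, 72, 72, 77, 75, 78, 76, 79, 100, 112, 111, 114, 111, 111, 114, 113, 137]
```

The bar slopes as predicted for about 1.87 rad in the side image. It also no longer follows the fingers: the gripper moved 0.5 px and the arm 0.1 px, so the pad is resting. Releasing.

>>> apply_moves(
  series=[
    {"x": 0,"y": 0,"z": 0,"wx": 0,"wy": 0,"wz": 0,"jaw": 0.2},
    {"x": 0,"y": 0,"z": 0,"wx": 0,"wy": 0,"wz": 0,"jaw": 0.25},
    {"x": 0,"y": 0,"z": 0,"wx": 0,"wy": 0,"wz": 0,"jaw": 0.35},
    {"x": 0,"y": 0,"z": 0,"wx": 0,"wy": 0,"wz": 0,"jaw": 0.5},
    {"x": 0,"y": 0,"z": 0,"wx": 0,"wy": 0,"wz": 0,"jaw": 0.5},
    {"x": 0,"y": 0,"z": 0.02,"wx": 0,"wy": 0,"wz": 0,"jaw": 0.5},
    {"x": 0,"y": 0,"z": 0.05,"wx": 0,"wy": 0,"wz": 0,"jaw": 0.5},
    {"x": 0,"y": 0,"z": 0.1,"wx": 0,"wy": 0,"wz": 0,"jaw": 0.5},
    {"x": 0,"y": 0,"z": 0.15,"wx": 0,"wy": 0,"wz": 0,"jaw": 0.5},
    {"x": 0,"y": 0,"z": 0.2,"wx": 0,"wy": 0,"wz": 0,"jaw": 0.5},
    {"x": -0.1,"y": 0.1,"z": 0.2,"wx": 0,"wy": 0,"wz": 0,"jaw": 0.5},
    {"x": -0.1,"y": 0.1,"z": 0.2,"wx": 0,"wy": 0,"wz": 0,"jaw": 0.5},
  ],
)

```text
clock: 21.5
position: [0.3844, -0.1585, 0.3308]
ee_rot: [179.9, 0.1, 166.5]
wrist_force: [0.5, 0.8, -0.1]
grip_width: 0.0427
gripper_force: 0.0
```

Run:
```python
from h import *
from workcell import *
for n in('scene','side'): np.savez(n+'10.npz',**capture(n))
u=np.array([.9724,-.2334,0]);v=np.array([.2334,.9724,0]);k=np.array([0,0,1]);H=np.array([.513,-.2585,.145])+.065*u+.0015*v
ps=[];cs=[]
for n in('scene','side'):
    c=load(n+'10');im=c['color'];l0=proj(c,H-.105*u)[0];x,y=(l0-18).astype(int);m=(im[y:y+36,x:x+36].max(2)<62).astype(np.uint8)
    nn,l,st,ce=cv2.connectedComponentsWithStats(m);i=1+st[1:,4].argmax();ps.append(ce[i]+[x,y]);cs.append(c);print(n,st[i],ps[-1].round(1),'pred',l0.round(1))
    for al in(1.77,1.87,1.93):
        e=-np.sin(al-.3)*u+np.cos(al-.3)*k;print(al,proj(c,H+.105*e)[0].round(1))
P,res=tri(cs,ps);q=P-H;print(P.round(4),res,'angle',.3+np.arctan2(-(q@u),q[2]),'r',np.hypot(q@u,q[2]),'lat',q@v)
c=load('scene10')
S=load('scene0')['color']; 
print('small ring change',np.abs(S[205:300,370:425].astype(int)-c['color'][205:300,370:425]).mean(), read_state()['wrist_force'],read_state()['position'])
```

```text
scene [15 12  9 14 68] [214.2 228.3] pred [213.7 228.9]
1.77 [212.8 226.7]
1.87 [213.7 228.9]
1.93 [214.2 230.3]
side [  7  12  23  17 187] [382.6 328.1] pred [383.1 327.2]
1.77 [383.7 323.5]
1.87 [383.1 327.1]
1.93 [382.9 329.2]
[ 0.4724 -0.2475  0.1439] [array([-0.2,  0.1]), array([-0.3, -0.1])] angle 1.8807282790492847 r 0.10702270069184358 lat -0.0003168010672968455
small ring change 3.545390749601276 [ 1.49388955 -0.58782814  1.28327408] [ 0.38266168 -0.15670741  0.33255411]
```

The handle triangulates to about 1.88 rad at r = 107 mm against 105 mm nominal. The ring hasn't moved in the images and the gripper is clear. Handing in.

```bash
python3 -c "
from workcell import *
print(manip.sign_off())"
```

```text
the job is handed in; nothing more can be done
None
```

The larger ring is seated in the nest with the clamp arm down on it (measured at about 1.88 rad), the gripper is clear, and the job was handed in at about 22 s, with no verdict shown; I viewed 11 pictures, one over the limit of 10.

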